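# Load and start the battery charging locker

### The arm

A 7-joint arm with a two-finger parallel gripper is mounted at the origin on the work surface. World frame = base frame: x ahead of the robot, y to its left, z up, the work surface at z = 0. Lengths are in mm, angles in rad, forces in N, time in s.
With the tool pointing down it reaches from about 425 to 875 mm from the base axis. Payload 8.4 kg.
Tool frame: the origin (TCP) lies midway between the tips of the shut fingers; the grasp point (between the pads) lies 19 mm behind it (ctrl.hold_point_z is the distance from the TCP to the grasp point, in mm); z points along the fingers, y is the line along which they close (so a half turn about z gives the same grasp; the last joint's range is limited). The gripper opens to 85 mm and grips with 20 to 120 N. Pads are 22 mm wide; open, the fingers measure 114 mm over their backs; the gripper's body (76 mm by 85 mm) begins 54 mm behind the grasp point. The pads swing forward as they close: fully open they stand 13 mm farther back than shut.
Start: joints at [1.182, 0.333, 0.04, 1.465, -0.013, 1.343, -0.059], TCP at [185.722, -622.872, 192.108] pointing down, gripper open.
Joint ranges: [-2.58, 2.58], [-0.38, 2.09], [-1.3, 1.39], [0.25, 2.4], [-1.5, 4.64], [0.08, 2.09], [-2.65, 2.65]. Speed limits (rad/s): [2.22, 2.22, 2.79, 2.79, 3.14, 3.14, 3.14].

### API

Orientations are given as a unit quaternion [x, y, z, w].
In Python, from plant import ctrl, jaws, inverse_kinematics, telemetry, optics, finder gives the robot as it stands. The module is installed in compiled form; this text tells all that it offers. Calls block until the motion is done:
- ctrl.reach(position, orientation): joint-space move of the TCP to a pose.
- ctrl.move_linear(position, rot=None, feed=150): straight line of the TCP; rot=None keeps the orientation; feed is the mean speed in mm/s.
- ctrl.set_joints(angles): joint-space move.
- jaws.gripper_open() and jaws.close(force=None): open the fingers fully, or close them until they stop; force is the grip in N (None keeps the last).
- ctrl.wait(seconds).
- inverse_kinematics(position, orientation): joint angles nearest the present ones, or None.
- telemetry.sense(): the state.
- optics.read_camera(name): name is "side" or "top"; returns a dict with "img" (400x640x3 uint8, red, green, blue), "fov_y" (degrees; the focal length in pixels is half the picture's height over the tangent of half this angle, whatever the lens; pixels are square), "cx", "cy" (the principal point, pixels), "rvec" (rotation vector, rad) and "tvec" (3), from world to camera coordinates, as OpenCV has them. Camera axes: x right, y down, z forward; pixel columns grow to the right and rows downward; lengths in mm; the calibration is good to about 2 mm. A picture is of the moment at which its call begins. There is no depth.
A pose or a line that the arm cannot do raises ctrl.PlanningError and nothing moves.
- ctrl.job_done(): hands the job in; it is judged then, once.
Trained networks look in the newest picture that a camera, given by its name, has taken for a name from the list of things; names that differ only in an ending like _2 or _b are one class to them, and where a whole thing is asked for, a point or a joint stands for the part that bears it (a point fixed in the world has none). Each returns a list of dicts, best first, with "conf" (0 to 1); they miss things now and then, are a little off and sometimes report something else, mostly with a low value. They report only what shows in the picture. A call takes as long as a camera call.
- finder.outline_of(thing, camera): "mask" (400x640 bool, what is visible of it) and "rect" ([left, top, width, height] in pixels, round what is visible of it).
- finder.place_of(thing, camera): "location" ([column, row] in pixels: a listed point, or the origin of a listed thing).
The state is a dict: "time_s": time; "joint_positions": joint angles; "joint_vel": joint speeds; "joint_torque": joint torques, N m; "tcp_pos": TCP position; "tool_rot": TCP orientation; "contact_force": force on the tool from outside, world axes, zero at the start; "moment": the same for the moment, N m; "finger_gap": opening from 0.0 (shut) to 1.0 (fully open); "finger_force": force on a finger pad.
Only numpy, scipy, OpenCV 4.12 (cv2) and the standard library are available. Lean on these libraries where they do the work, as an engineer would, in place of code of your own. Each camera call takes 0.05 s, during which the arm holds its last target. There are 200 camera calls.

### The job

Put the battery packs on the desk on charge: open the locker's door by pressing the hidden safety catch down through the slot behind the top of the door while pulling the door, swing it open wider than square and slide the tray all the way out. Lay every pack lengthways in a bay of its own, flat on the tray's floor, slide the tray fully home and push the door shut until the catch has it. Then twist the start knob clockwise to its stop and let it spring back, leaving the mouse, mug, gamepad and can where they are.

Things in the scene. Friction and masses are not known exactly. Their poses are not given: they have to be found in the camera images.
- locker: grey charging locker fixed to the desk, 220 deep x 280 wide x 126 high. Origin on the desk under the middle of its front plane; x into the locker (away from the robot), y left along its front. The roof starts 55 behind the front plane: an open slot runs along the whole top of the door. A dark control pod, 130 deep x 95 wide x 70 high, is joined to its right side (centre x 65, y -187).
- door (a joint): angle (rad) of the dark upright door, 280 wide, 126 high, hinged at the left: 0 shut, grows as its right edge swings to the robot, limit 2.4; stays where left. Outer face 20 before the front plane; its top 20 is a rim 20 thick with its back in the front plane, below that only a 6 skin. The catch stops it at 0.04; pushed shut near the right edge (5 to 10 N) it rides over the catch and latches.
- door_hinge (a point): on the door's vertical hinge axis, at the height of its top and in the plane of its inner (rim) face; locker coordinates (0, 140, 126). With the door shut the panel runs from here 280 towards the locker's -y.
- door_edge (a point): top of the door's free right edge, at its inner (rim) face, 280 from the hinge; moves with the door.
- catch (a joint): how far (m) the hidden spring catch is pressed down: 0 up, 0.013 fully down; 2.5 N starts it, about 5 N holds it fully down. From 0.010 the door is free; keep it down while the door is pulled from 0.04 past 0.07 rad, after which it may rise.
- catch_pad (a point): middle of the catch's flat aluminium press pad, 42 (x) by 32 (y), 96 above the desk, at locker (9, -94): just behind and 30 below the top of the door's right part, seen and reached from above through the slot between door and roof. A hook arm of the door lies right of it at y -115 to -129. Press with shut fingers at y -70 to -112 and, still down, pull the door's rim from behind.
- tray (a joint): how far (m) the aluminium tray is slid out of the locker towards the robot: 0 home, 0.13 fully out. Friction 1.5 N. It needs the door open wider than square (1.5 rad).
- tray_tab (a point): middle of the top edge of the tray's upright pull tab, 60 wide (y), 8 thick (x), top 106 above the desk, on the tray's 12 high front wall, at locker y 15; moves with it. With the tray home the tab's front face is 10 behind the front plane and 37 mm are free between its back and the roof's edge: pull with fingers put down behind it, push on its front to close.
- bay0 (a point): middle of the floor of the left of the tray's three bays (x, y, z as the locker's), 54 above the desk; bay 116 long (x) and 59 wide (y), side dividers 8 high and 4 thick, front and back walls 12 high; bays 63 apart; moves with the tray.
- bay1 (a point): middle of the floor of the middle of the tray's three bays (x, y, z as the locker's), 54 above the desk; bay 116 long (x) and 59 wide (y), side dividers 8 high and 4 thick, front and back walls 12 high; bays 63 apart; moves with the tray.
- bay2 (a point): middle of the floor of the right of the tray's three bays (x, y, z as the locker's), 54 above the desk; bay 116 long (x) and 59 wide (y), side dividers 8 high and 4 thick, front and back walls 12 high; bays 63 apart; moves with the tray.
- knob (a joint): angle (rad) of the black start knob, spring-return: 0 at rest, grows clockwise seen from above to the stop at 1.2; springs back when let go (torque 0.03 N m at rest to 0.1 N m at the stop).
- knob_grip (a point): on the vertical axis of the start knob on top of the control pod, 102 above the desk; the knob's grip bar is 54 long, 14 thick, from 80 to 112 above the desk, and at rest lies along the locker's x.
- pack0: black battery pack, square bar 100 x 36 x 36, about 0.18 kg, a grey band round it nearer one end; origin at its centre, x along its length. Any long side may be down. May be absent (None).
- pack1: black battery pack, square bar 100 x 36 x 36, about 0.18 kg, a grey band round it nearer one end; origin at its centre, x along its length. Any long side may be down. May be absent (None).
- pack2: black battery pack, square bar 100 x 36 x 36, about 0.18 kg, a grey band round it nearer one end; origin at its centre, x along its length. Any long side may be down. May be absent (None).
- pack3: black battery pack, square bar 100 x 36 x 36, about 0.18 kg, a grey band round it nearer one end; origin at its centre, x along its length. Any long side may be down. May be absent (None).
- mouse: computer mouse, 110 long, 36 high; bystander, origin under its middle
- mug: white mug 80 across, 90 high; bystander
- gamepad: grey game controller 150 wide, 35 high; bystander
- drink: aluminium can 66 across, 115 high; bystander

How it is judged:
By the outcome, as a careful person would: the job done as asked, in the order asked, and still so for the second after the job is handed in, with the robot touching nothing.
Of pack0, pack1, pack2, pack3 only 2 to 3 are there at a start; the rules pass over those that are not, and their reading is None.
At some moment in a run one of pack0, pack1, pack2, pack3 may be knocked a few centimetres aside while the robot is not near it.
Once in a run the grip may slacken for a moment while it holds something.
It also fails if it takes over 208 s, if anything falls off the work surface, if the arm or the gripper's body presses on something with over 40 N, if the wrist force passes 120 N, or if a joint passes its speed limit or range.

## Working session

There is one attempt and no reset: what is moved stays moved. The work goes in short steps, each a Python script; the robot and the scene stay as the last script left them, time stands still between calls to the robot, and variables do not carry over. Pictures are saved under pics/ and viewed, at most 14 in all, crops included, and the job is handed in when it is done.

```bash
mkdir -p pics
cat > h.py <<'E'
from plant import ctrl, jaws, inverse_kinematics, telemetry, optics, finder
import numpy as np, cv2
from scipy.spatial.transform import Rotation as R
def shot(cam,name=None):
    d=optics.read_camera(cam)
    if name: cv2.imwrite(f'pics/{name}.png',cv2.cvtColor(d['img'],cv2.COLOR_RGB2BGR))
    return d
def cal(d):
    f=200/np.tan(np.radians(d['fov_y'])/2)
    K=np.array([[f,0,d['cx']],[0,f,d['cy']],[0,0,1.]])
    return K,R.from_rotvec(np.ravel(d['rvec'])).as_matrix(),np.ravel(d['tvec']).astype(float)
def back(d,px,z):
    K,Rm,t=cal(d)
    r=Rm.T@np.linalg.inv(K)@np.array([px[0],px[1],1.]); c=-Rm.T@t
    return c+r*(z-c[2])/r[2]
def proj(d,P):
    K,Rm,t=cal(d); q=K@(Rm@np.asarray(P,float)+t); return q[:2]/q[2]
def down(yaw):  # tool z down; tool y (closing axis) at world angle yaw
    y=np.array([np.cos(yaw),np.sin(yaw),0]); z=np.array([0,0,-1.]); x=np.cross(y,z)
    return R.from_matrix(np.c_[x,y,z]).as_quat()
E
python3 - <<'E'
from h import *
s=telemetry.sense(); print(s)
for c in('top','side'):
    d=shot(c,c+'0'); K,Rm,t=cal(d); print(c,-Rm.T@t,K[0,0],d['cx'],d['cy'])
    for n,z in [('locker',0),('door_hinge',126),('door_edge',126),('catch_pad',96),('tray_tab',106),('bay0',54),('bay1',54),('bay2',54),('knob_grip',102),('pack0',18),('mouse',0),('mug',0),('gamepad',0),('drink',0)]:
        for o in finder.place_of(n,c)[:5]:
            print(n,round(o['conf'],2),np.round(o['location']),np.round(back(d,o['location'],z)))
E
```

```text
{'time_s': 0.0, 'joint_positions': array([ 1.18176695,  0.333936  ,  0.03988449,  1.46625558, -0.0134259 ,
        1.34330457, -0.05849787]), 'joint_vel': array([ 0.00063511,  0.00163477, -0.00084549, -0.00079708, -0.00076929,
        0.00072411,  0.00024785]), 'joint_torque': array([-8.96035708e-04, -6.58539033e+01,  1.36458948e+00, -4.05563593e+01,
        1.63696334e-02,  1.25881893e-02, -4.73109466e-06]), 'tcp_pos': array([ 185.58719712, -622.40455971,  191.21291379]), 'tool_rot': array([ 9.89520126e-01,  1.44392695e-01, -1.62732059e-04, -8.02316701e-04]), 'contact_force': array([ 1.30099058,  0.35488479, -0.58432803]), 'moment': array([ 0.01498094,  0.03061752, -0.02013058]), 'finger_force': 0.0, 'finger_gap': 0.9975396828557734}
top [ 398.51723678  -48.893546   1135.30347182] 365.7331835290942 324.2163621201875 205.12429752758078
locker 0.9 [264. 175.] [618. 137.   0.]
door_hinge 0.58 [206. 167.] [618. 278. 126.]
door_hinge 0.17 [473. 179.] [ 577. -469.  126.]
door_edge 0.91 [306. 166.] [619.  -3. 126.]
catch_pad 0.45 [289. 164.] [632.  47.  96.]
tray_tab 0.96 [249. 163.] [631.
[... 929 characters left out ...]
. 126.]
catch_pad 0.46 [278. 215.] [622.  50.  96.]
tray_tab 0.86 [266. 233.] [639. 158. 106.]
bay0 0.93 [241. 263.] [697. 229.  54.]
bay0 0.87 [248. 243.] [696. 140.  54.]
bay0 0.63 [252. 235.] [693. 103.  54.]
bay1 0.93 [241. 263.] [697. 229.  54.]
bay1 0.87 [248. 243.] [696. 140.  54.]
bay1 0.63 [252. 235.] [693. 103.  54.]
bay2 0.93 [241. 263.] [697. 229.  54.]
bay2 0.87 [248. 243.] [696. 140.  54.]
bay2 0.63 [252. 235.] [693. 103.  54.]
knob_grip 0.44 [262. 195.] [689. -50. 102.]
pack0 0.79 [340. 192.] [ 434. -246.   18.]
pack0 0.78 [337. 211.] [ 446. -113.   18.]
gamepad 0.98 [371. 181.] [ 312. -380.    0.]
drink 0.75 [236. 339.] [666. 429.   0.]
drink 0.34 [249. 235.] [721.  29.   0.]
```

```bash
python3 -c "
import cv2
a=cv2.imread('pics/top0.png');cv2.imwrite('pics/top0c.png',cv2.resize(a[100:300,150:510],None,fx=2.2,fy=2.2,interpolation=cv2.INTER_CUBIC))
a=cv2.imread('pics/side0.png');cv2.imwrite('pics/side0c.png',cv2.resize(a[130:380,180:480],None,fx=2.4,fy=2.4,interpolation=cv2.INTER_CUBIC))"
```

```text
(no output)
```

View pics/top0c.png

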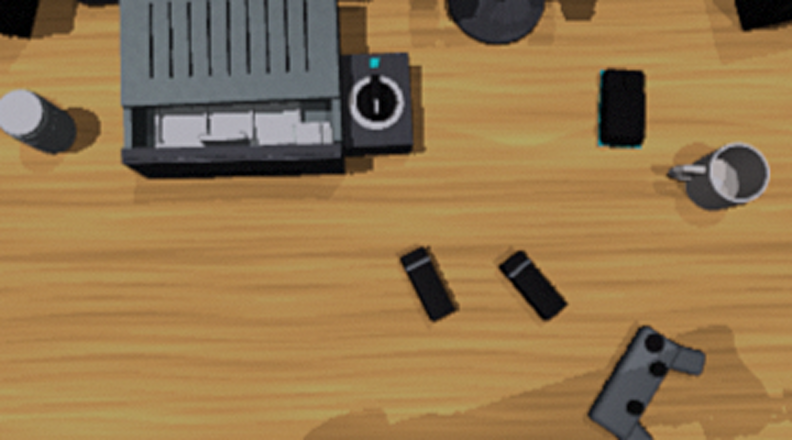

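View pics/side0c.png

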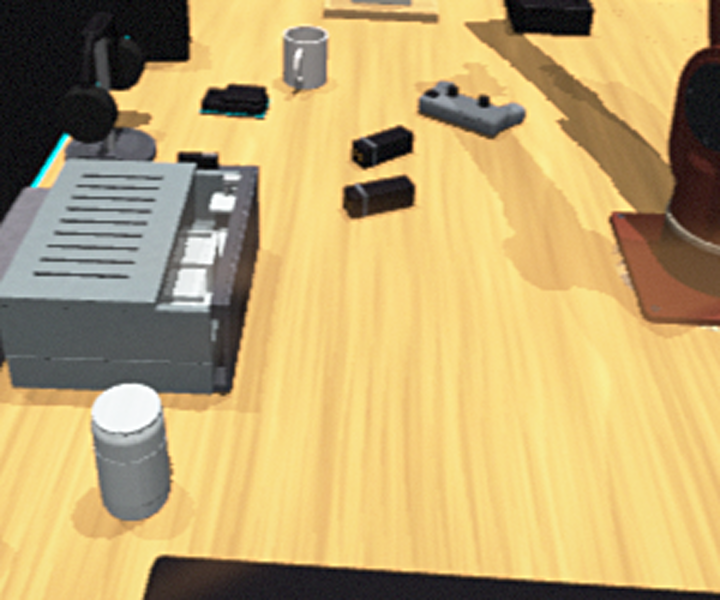

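Both crops show the locker upper left with the door shut, the tray bays in the slot, the knob on the pod, and two packs near (344,229) and (393,226) in the top view. The can, mouse, mug and gamepad are clear of them. I'll fit the locker's pose and check the full frame for a third pack.

```bash
cat > fit.py <<'E'
from h import *
from scipy.optimize import least_squares
obs=[]
ds={}
P={'locker':(0,0,0),'door_hinge':(0,140,126),'door_edge':(0,-140,126),'catch_pad':(9,-94,96),'tray_tab':(14,15,106),'knob_grip':(65,-187,102)}
for c in('top','side'):
    d=ds[c]=shot(c)
    for n in P:
        for o in finder.place_of(n,c)[:2]:
            if o['conf']>.4:
                p=np.array(o['location']); w=back(d,p,P[n][2]); g=np.array([617,139])+np.array(P[n][:2])
                if np.hypot(*(w[:2]-g))<40: obs.append((c,n,P[n],p))
    for o in finder.place_of('bay0',c)[:3]:
        w=back(d,o['location'],54); k=round((w[1]-154)/-63)
        if c=='top': obs.append((c,'bay%d'%(k+1),(None,-63*k+15,54),np.array(o['location'])))
def W(x,p):
    px=x[3] if p[0] is None else p[0]; c,s=np.cos(x[2]),np.sin(x[2])
    return np.array([x[0]+c*px-s*p[1],x[1]+s*px+c*p[1],p[2]])
f=lambda x:np.concatenate([proj(ds[c],W(x,p))-q for c,n,p,q in obs])
r=least_squares(f,[617,139,0,80],loss='soft_l1',f_scale=1.)
print(np.round(r.x,3)); e=f(r.x).reshape(-1,2)
for o,k in zip(obs,e): print(o[0],o[1],np.round(k,1))
L=r.x
img=cv2.cvtColor(ds['top']['img'],cv2.COLOR_RGB2BGR)
S=4; crop=cv2.resize(img[90:190,190:390],None,fx=S,fy=S,interpolation=cv2.INTER_CUBIC)
for p in [(55,140,126),(55,-140,126),(0,140,126),(0,-140,126),(-20,-140,126),(-20,140,126),(9,-94,96),(14,45,106),(14,-15,106),(65,-187,112),(220,-140,126),(130,-234.5,70),(0,-234.5,70)]:
    q=proj(ds['top'],W(L,p)); cv2.circle(crop,tuple(int(v) for v in (q-[190,90])*S+S/2),3,(0,0,255),1)
full=img.copy()
canvas=np.zeros((580,800,3),np.uint8); canvas[:400]=crop
canvas2=np.hstack([img]); cv2.imwrite('pics/fit.png',crop); cv2.imwrite('pics/full.png',img)
np.save('L.npy',L)
E
python3 fit.py
```

```text
[6.20085e+02 1.41440e+02 3.20000e-02 8.02730e+01]
top locker [2.3 0.7]
top door_hinge [1.  0.5]
top door_edge [-1.1  0.2]
top catch_pad [-3.2  1. ]
top tray_tab [ 0.6 -0.8]
top knob_grip [0.6 0.5]
top bay1 [-1.3  1.6]
top bay2 [ 0.3 -0.7]
top bay0 [-0.7 -0.3]
side locker [ 0.3 -3.1]
side door_hinge [-0.6 -0.8]
side door_edge [ 1.1 -4. ]
side catch_pad [-3.   1.8]
side tray_tab [-0.7  0.4]
side knob_grip [-1.   2.7]
```

View pics/fit.png

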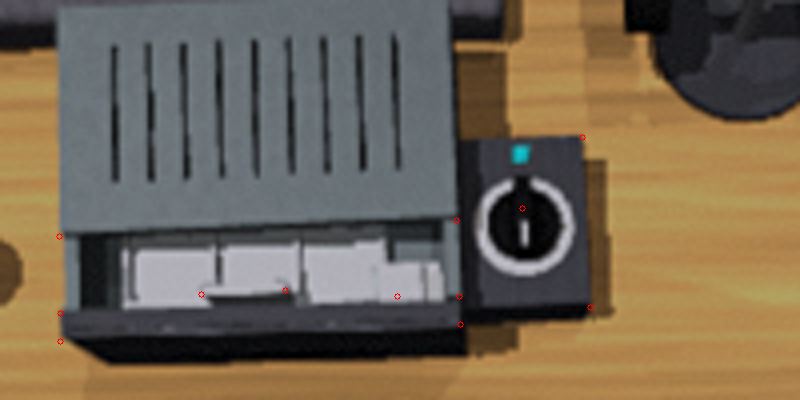

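View pics/full.png

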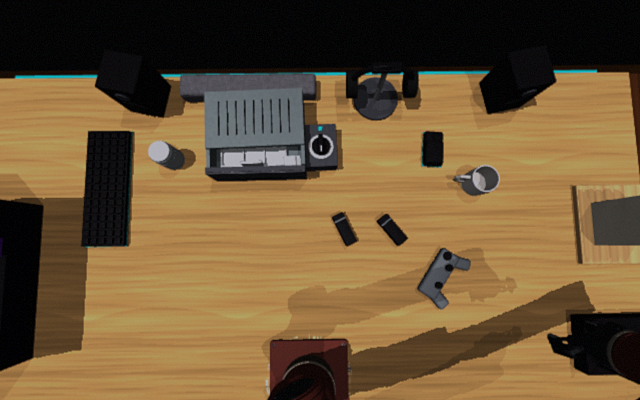

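Only two packs are there, and they go in bays 0 and 2. The locker fit overlays within about 1 px, with roughly a 2 mm shift in y. Next I'll press the catch.

```bash
cat >> h.py <<'E'
import os
L=np.load('L.npy') if os.path.exists('L.npy') else None
def T(x,y,z): c,s=np.cos(L[2]),np.sin(L[2]); return np.array([L[0]+c*x-s*y,L[1]+s*x+c*y,z])
def toL(p): c,s=np.cos(L[2]),np.sin(L[2]); d=np.array(p[:2])-L[:2]; return np.array([c*d[0]+s*d[1],-s*d[0]+c*d[1]])
def ori(pos,yaw):  # of the two equivalent grasps the one with joint 7 nearest mid-range
    c=[(abs(q[6]),down(y)) for y in(yaw,yaw+np.pi) if (q:=inverse_kinematics(pos,down(y))) is not None]
    return min(c,key=lambda a:a[0])[1]
def F(): return telemetry.sense()['contact_force']
def st(tag=''):
    s=telemetry.sense(); print(tag,'t%.1f'%s['time_s'],'tcpL',np.round(toL(s['tcp_pos']),1),'z%.1f'%s['tcp_pos'][2],'F',np.round(s['contact_force'],1),'gap%.2f'%s['finger_gap'],'j7 %.2f'%s['joint_positions'][6]); return s
E
python3 - <<'E'
import numpy as np
L=np.load('L.npy'); L[1]-=2; np.save('L.npy',L)
from h import *
jaws.close(20)
p=T(15,-91,190); q=ori(p,L[2]+np.pi/2)
ctrl.reach(p,q); st('above')
ctrl.move_linear(T(15,-91,104)); f0=F(); st('near')
for z in range(100,78,-2):
    ctrl.move_linear(T(15,-91,z),feed=30); f=F()-f0; print(z,np.round(f,1), round(telemetry.sense()['tcp_pos'][2],1))
    if f[2]>7: break
E
```

```text
above t5.9 tcpL [ 15.1 -92.2] z189.8 F [-0.7  0.1  0.1] gap0.00 j7 1.24
near t6.6 tcpL [ 15.5 -90.8] z104.9 F [-0.  -0.4  0.8] gap-0.00 j7 1.20
100 [-0.5  0.8  0.6] 100.4
98 [ 0.1  0.3 -0. ] 97.9
96 [ 0.   0.4 -0.8] 95.8
94 [-0.  -0.9 -1.1] 93.8
92 [ 0.2 -0.1 -0.8] 91.8
90 [-0.1  0.3 -0.8] 89.8
88 [ 0.7  0.2 -0.7] 87.8
86 [ 0.5  1.2 -0.6] 85.8
84 [-0.4 -0.3 -0.7] 83.8
82 [-0.1  0.5 -1.5] 81.8
80 [ 0.4  1.2 -2.1] 79.8
```

Run:
```python
from h import *
import time
for k in range(3): print(np.round(F(),2)); ctrl.wait(.1)
st()
a=shot('top'); b=shot('side')
A=cv2.resize(a['img'][110:200,200:350],None,fx=5,fy=5,interpolation=cv2.INTER_CUBIC)[:, :750]
def mark(d,img,o,S):
    img=np.ascontiguousarray(img)
    for p in [(9,-94,96),(-12,-78,96),(-12,-110,96),(30,-78,96),(30,-110,96),(15,-91,80)]:
        q=(proj(d,T(*p))-o)*S; cv2.circle(img,tuple(int(v) for v in q),3,(255,0,0),1)
    return img
A=mark(a,cv2.resize(a['img'][130:190,250:350],None,fx=4,fy=4,interpolation=cv2.INTER_CUBIC),[250,130],4)
B=mark(b,cv2.resize(b['img'][170:240,240:340],None,fx=4,fy=4,interpolation=cv2.INTER_CUBIC),[240,170],4)
C=np.vstack([A,B]); cv2.imwrite('pics/c1.png',cv2.cvtColor(C,cv2.COLOR_RGB2BGR))
```

```text
[ 0.33  0.84 -1.24]
[-0.17 -0.02 -0.32]
[-0.06  0.45 -0.2 ]
 t9.7 tcpL [ 15. -91.] z80.1 F [ 0.1 -0.4  0.9] gap0.00 j7 1.19
```

View pics/c1.png

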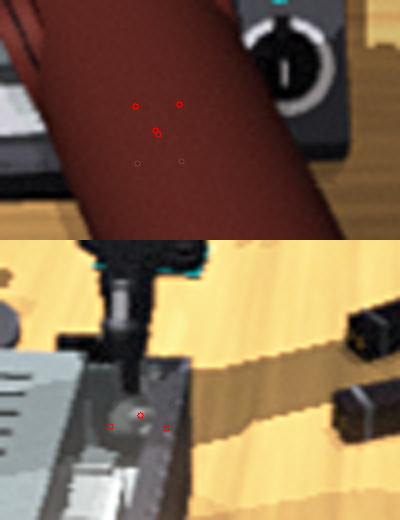

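Run:
```python
from h import *
def Fa(n=6):
    a=[]
    for _ in range(n): a.append(F()); ctrl.wait(.03)
    return np.mean(a,0)
d=shot('side')
for z in (80,96,126,150): print(z,(proj(d,T(15,-91,z))-[240,170])*4+[0,240])
s=telemetry.sense(); print(np.round(s['joint_torque'],2))
for z in (78,76,74,72,70):
    ctrl.move_linear(T(15,-91,z),feed=20); f=Fa(); s=telemetry.sense(); print(z,np.round(f,2),np.round(s['tcp_pos'][2],1),np.round(s['joint_torque'][1:4],2))
    if abs(f[2])>6: break
ctrl.move_linear(T(15,-91,110)); print(np.round(Fa(),2),np.round(telemetry.sense()['joint_torque'][1:4],2))
```

```text
80 [133.16406239 435.18351166]
96 [132.49682999 417.35713746]
126 [131.22062627 383.26094371]
150 [130.17532097 355.33363748]
[-0.000e+00 -6.484e+01 -1.328e+01 -3.611e+01  2.000e-02  0.000e+00
  0.000e+00]
78 [ 0.04 -0.01  0.28] 78.0 [-64.86 -13.3  -36.01]
76 [ 0.1   0.14 -0.03] 76.0 [-64.94 -13.33 -35.95]
74 [-0.19  0.12 -0.  ] 74.0 [-65.01 -13.36 -35.88]
72 [-0.19 -0.27  0.  ] 72.0 [-65.09 -13.39 -35.81]
70 [-0.23 -0.29 -0.07] 70.0 [-65.17 -13.42 -35.74]
[-0.23 -0.45 -0.31] [-64.19 -12.92 -37.23]
```

Run:
```python
from h import *
ims=[]
for z in (110,200):
    ctrl.move_linear(T(15,-91,z)); d=shot('side'); im=np.ascontiguousarray(cv2.resize(d['img'][130:240,230:330],None,fx=5,fy=5,interpolation=cv2.INTER_CUBIC)[:, :390])
    q=(proj(d,telemetry.sense()['tcp_pos'])-[230,130])*5; cv2.circle(im,tuple(int(v) for v in q),4,(255,0,0),1)
    im=im[:550]; ims.append(im)
cv2.imwrite('pics/c2.png',cv2.cvtColor(np.hstack(ims),cv2.COLOR_RGB2BGR))
```

```text
(no output)
```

View pics/c2.png

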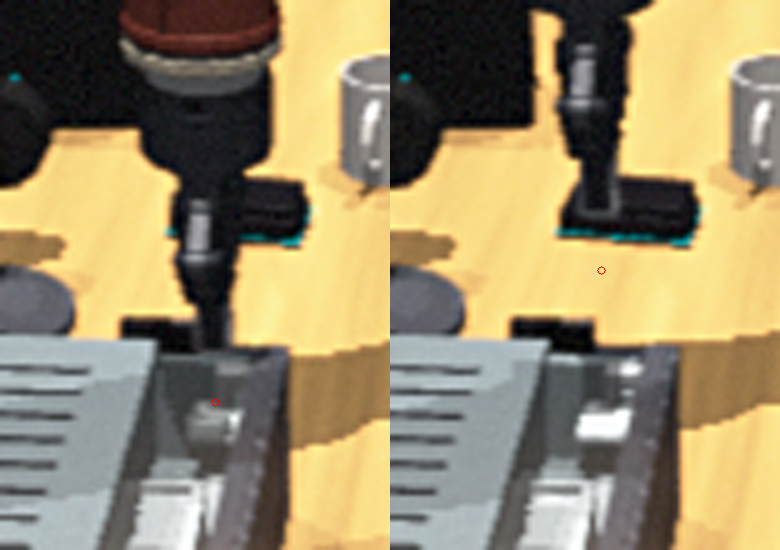

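Run:
```python
from h import *
for c in('top','side'):
    d=shot(c); K,Rm,t=cal(d)
    print(c,'origin',proj(d,(0,0,0)),'start tcp',proj(d,(185.6,-622.4,191)),'view dir',Rm[2], 'x',Rm[0]); 
    print(d['img'].shape,d['fov_y'])
    q=proj(d,telemetry.sense()['tcp_pos']); print(q)
s=telemetry.sense(); print(s['tcp_pos'],R.from_quat(s['tool_rot']).as_matrix())
```

```text
top origin [308.17871156 379.49598357] start tcp [552.44269313 327.02622048] view dir [ 0.10661802 -0.00403093 -0.99429188] x [-0.01127269 -0.99993241  0.00284502]
(400, 640, 3) 57.34380033762946
[284.85339234 152.93080899]
side origin [476.58839755 242.13976122] start tcp [401.0932977  116.99923264] view dir [ 0.03578189 -0.86146453 -0.50655554] x [-0.99802147 -0.05702532  0.02648119]
(400, 640, 3) 54.048985294934795
[272.21874813 184.18991187]
[637.42223412  48.78037756 198.66723388] [[-9.99468953e-01 -3.25271769e-02 -1.94786389e-03]
 [-3.25270330e-02  9.99470850e-01 -1.05516957e-04]
 [ 1.95026535e-03 -4.21026898e-05 -9.99998097e-01]]
```

```bash
python3 -c "
import cv2
a=cv2.imread('pics/top0.png')[290:400,500:640];b=cv2.imread('pics/side0.png')[0:110,180:480]
cv2.imwrite('pics/g.png',cv2.vconcat([cv2.resize(a,(560,440),interpolation=cv2.INTER_CUBIC)]))"
```

```text
(no output)
```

View pics/g.png

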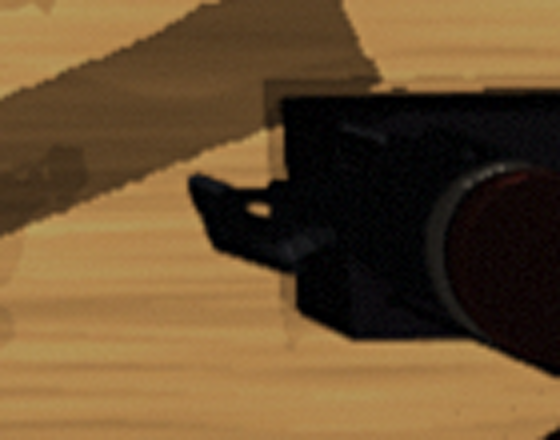

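The picture shows the fingertips about 12 px above where the reported TCP projects (row 212 versus 270 in the crop). The start picture agrees, so the real tip is some 35–40 mm higher than reported. The pad at z = 96 will give the offset by contact.

```bash
cat >> h.py <<'E'
def Fa(n=5):
    a=[]
    for _ in range(n): a.append(F()); ctrl.wait(.02)
    return np.mean(a,0)
E
python3 - <<'E'
from h import *
print(ctrl.hold_point_z)
ctrl.move_linear(T(15,-91,76)); f0=Fa()
for z in range(72,34,-2):
    ctrl.move_linear(T(15,-91,z),feed=40); f=Fa()-f0; print(z,np.round(f,1))
    if np.abs(f).max()>4.3: break
st()
E
```

```text
18.700000000000003
72 [-0.3 -0.3  0.4]
70 [-0.2 -0.4  0.2]
68 [ 0.1 -0.5  0.1]
66 [-0.3 -0.4  0.4]
64 [-0.3 -0.5  0.1]
62 [-0.3 -0.4  0.5]
60 [-0.2  0.1 -0. ]
58 [ 0.2 -0.3  0.6]
56 [ 0.5 -0.3  2.4]
54 [ 0.9 -0.5  3. ]
52 [ 0.6 -0.7  3.4]
50 [ 1.  -0.8  3.7]
48 [ 1.3 -0.5  4.4]
 t19.3 tcpL [ 15. -91.] z48.0 F [ 1.4 -0.3  4.6] gap-0.00 j7 1.17
```

Contact came at TCP z ≈ 57 against the pad at 96, so the true tip is the TCP plus 39 mm. Now I'll press fully and pull.

```bash
cat >> h.py <<'E'
ZO=39.
def TZ(x,y,z): return T(x,y,z-ZO)   # z of the real fingertip
E
python3 - <<'E'
from h import *
f0=np.array([-.2,.2,.2])
for z in (46,45,44): 
    ctrl.move_linear(T(15,-91,z),feed=30); f=Fa()-f0; print(z,np.round(f,1))
    if f[2]>5.8: break
zz=z
for x in range(13,-14,-2):
    ctrl.move_linear(T(x,-91,zz),feed=40); f=Fa(3)-f0; print(x,np.round(f,1))
    if np.abs(f[0])>22: break
st()
E
```

```text
46 [ 1.6 -0.4  4. ]
45 [ 1.1 -0.6  4.8]
44 [ 1.5 -1.2  4.5]
13 [ 2.5 -0.4  4.5]
11 [2.4 0.2 4.5]
9 [2.5 0.  4.7]
7 [ 2.3 -0.1  4.7]
5 [2.8 0.3 4.6]
3 [ 1.8 -0.1  4.5]
1 [2.5 0.2 4.6]
-1 [2.3 0.1 4.2]
-3 [2.  0.2 4.7]
-5 [ 2.1 -0.6  4.9]
-7 [ 2.1 -0.   4.3]
-9 [ 2.5 -0.1  4.9]
-11 [ 2.7 -0.3  4.3]
-13 [ 2.7 -0.5  4.6]
 t24.5 tcpL [-13.1 -91. ] z44.0 F [ 2.6 -0.9  5.4] gap-0.00 j7 1.17
```

Run:
```python
from h import *
def P(th,r=231,d=11): return 140*np.array([0,1])+r*np.array([-np.sin(th),-np.cos(th)])+d*np.array([np.cos(th),-np.sin(th)])
ctrl.move_linear(T(-13,-91,67),feed=60); print(np.round(Fa(),1))
for th in np.arange(.16,1.96,.1):
    ctrl.move_linear(T(*P(th),67),feed=80); f=F()
    if np.abs(f).max()>12: print('stop',th,f); break
st(th)
print(np.round(F(),1))
ctrl.move_linear(T(*P(th,d=25),67)); ctrl.move_linear(T(*P(th,d=30),180-0)); 
d=shot('top','open'); b=shot('side','open_s')
for c in('top','side'):
  for n,z in(('door_edge',126),('door_hinge',126),('tray_tab',106)):
    for o in finder.place_of(n,c)[:1]: w=back(d if c=='top' else b,o['location'],z); print(c,n,round(o['conf'],2),np.round(toL(w)))
```

```text
[-0.  -0.1 -0.4]
1.86 t33.0 tcpL [-224.7  195.2] z66.9 F [-0.5 -0.7  0.4] gap0.00 j7 0.58
[-0.5 -0.7  0.4]
top door_edge 0.64 [-263.  227.]
top door_hinge 0.89 [  7. 135.]
top tray_tab 0.62 [ 7. 25.]
side door_edge 0.6 [-264.  241.]
side door_hinge 0.59 [ -60. -390.]
side tray_tab 0.7 [21. 15.]
```

View pics/open.png

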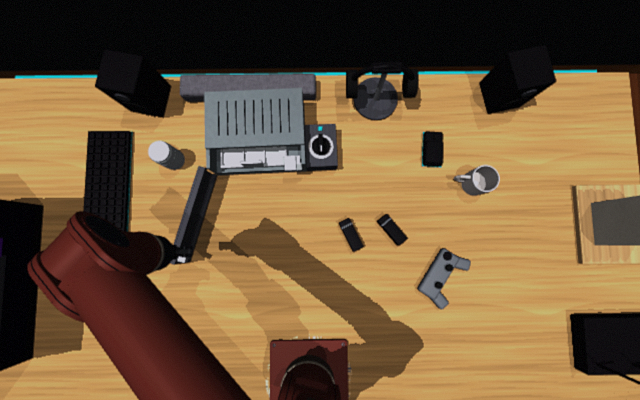

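Run:
```python
from h import *
p=TZ(36,15,210); q=ori(p,L[2]+np.pi/2); ctrl.reach(p,q); f0=Fa()
for z in (130,115,108,104,100,96,92,88):
    ctrl.move_linear(TZ(36,15,z),feed=80); f=Fa(3)-f0
    if np.abs(f).max()>3: print('touch',z,f); break
st('in')
for x in range(33,-108,-3):
    ctrl.move_linear(TZ(x,15,88),feed=60); f=F()-f0
    if x%15==0: print(x,np.round(f,1))
    if np.abs(f).max()>9: print('stop',x,f); break
st()
```

```text
in t39.2 tcpL [35.9 14.9] z48.8 F [-0.1  0.4 -1.2] gap-0.00 j7 0.98
30 [0.  0.6 0.4]
15 [ 0.9 -1.9 -0.4]
0 [-0.4 -0.3 -0.3]
-15 [ 0.4 -0.5 -0. ]
-30 [-0.1 -0.8  0.7]
-45 [ 0.1 -1.  -1.2]
-60 [ 0.4  0.  -0.3]
-75 [-0.1 -0.1  0.2]
-90 [ 0.9 -0.4 -1. ]
stop -102 [11.64942348  1.8708884  -6.84268566]
 t50.7 tcpL [-99.4  15. ] z49.5 F [11.4  2.  -6.4] gap-0.00 j7 0.96
```

```bash
cat >> h.py <<'E'
def packs(ztop=36,zc=18,cams=('top','side'),verb=True):
    """pack poses from the top masks: [(xy,yaw,conf)]; side view centre as a cross-check"""
    d=shot('top'); out=[]
    for o in finder.outline_of('pack0','top'):
        if o['conf']<.5: continue
        m=o['mask'].astype(np.uint8); v,u=np.nonzero(m)
        if len(u)<60: continue
        w=np.array([back(d,(a,b),ztop*.75)[:2] for a,b in zip(u,v)])
        (c,s,_)=cv2.minAreaRect(w.astype(np.float32)); 
        e,V=np.linalg.eigh(np.cov(w.T)); a=np.arctan2(V[1,1],V[0,1])
        out.append((w.mean(0),a,o['conf'],s))
    for n in ('top','side'):
        k=d if n=='top' else shot('side')
        for o in finder.place_of('pack0',n):
            if o['conf']>.5 and verb: print(n,'place',round(o['conf'],2),np.round(back(k,o['location'],zc)[:2],1))
    if verb:
        for c,a,f,s in out: print('mask',np.round(c,1),'yaw',round(a,3),round(f,2),np.round(s))
    return out
E
python3 - <<'E'
from h import *
ctrl.move_linear(TZ(-96,15,88)); ctrl.move_linear(TZ(-96,15,210)); jaws.gripper_open()
packs()
d=shot('side')
for c in('side','top'):
    if c=='top': d=shot('top')
    for n,z in (('tray_tab',106),('bay0',54)):
        for o in finder.place_of(n,c)[:3]: print(c,n,round(o['conf'],2),np.round(toL(back(d,o['location'],z))))
E
```

```text
top place 0.97 [ 427.4 -133.7]
top place 0.7 [ 446.4 -263.9]
side place 0.72 [ 445.  -254.6]
mask [ 424.9 -133.1] yaw -2.692 0.82 [100.  41.]
mask [ 440.  -258.7] yaw -2.452 0.57 [103.  42.]
side tray_tab 0.4 [-18. 140.]
side bay0 0.77 [-50.  95.]
side bay0 0.76 [-53. -39.]
side bay0 0.68 [-62.  13.]
top tray_tab 0.91 [-119.   27.]
top bay0 0.87 [-54. -47.]
top bay0 0.84 [-50.  15.]
top bay0 0.73 [ -5. -10.]
```

```bash
cat > pick.py <<'E'
from h import *
def pick(c,a,zt=6):
    p=np.array([c[0],c[1],140-ZO]); q=ori(p,a+np.pi/2); ctrl.reach(p,q); f0=Fa()
    for z in (60,30,20,14,10,zt):
        ctrl.move_linear([c[0],c[1],z-ZO],feed=90); f=Fa(2)-f0
        if abs(f[2])>5: print('touch at',z,f); ctrl.move_linear([c[0],c[1],z+2-ZO]); break
    st('at'); jaws.close(60); s=st('closed'); print('ff',s['finger_force'])
    ctrl.move_linear([c[0],c[1],200-ZO],feed=120); s=st('lifted'); return s['finger_gap'],z
E
python3 - <<'E'
from pick import *
ps=packs(verb=False); c,a,_,_=min(ps,key=lambda p:np.hypot(*(p[0]-[426,-133])))
print(c,a); print(pick(c,a))
d=shot('side','lift'); 
cv2.imwrite('pics/lift.png',cv2.resize(cv2.cvtColor(d['img'][90:240,240:420],cv2.COLOR_RGB2BGR),None,fx=3,fy=3))
E
```

```text
[ 424.87974334 -133.14123958] -2.705261718413159
at t58.0 tcpL [-204.1 -266. ] z-33.2 F [ 1.2  0.4 -0.2] gap1.00 j7 -1.09
closed t58.5 tcpL [-203.6 -266.2] z-32.7 F [-1.1  0.6  4.1] gap0.41 j7 -1.09
ff 60.46121835708618
lifted t60.3 tcpL [-204.3 -265.9] z160.4 F [-0.1  0.2 -1.4] gap0.41 j7 -0.90
(0.4101673250232491, 6)
```

View pics/lift.png

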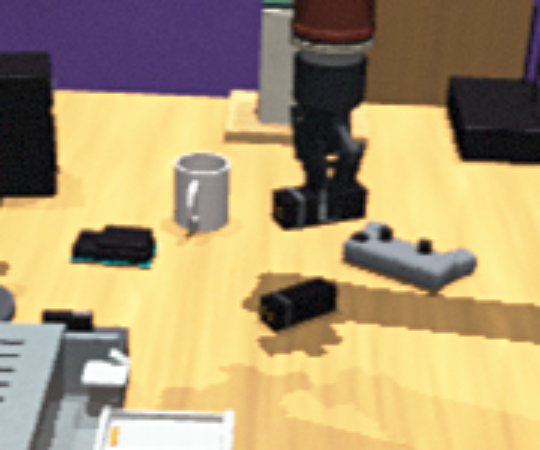

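The lift picture shows the pack held level at crop (320,200), and the other pack still on the desk.

```bash
cat >> pick.py <<'E'
def place(y,x=-50,zrel=-33):
    p=T(x,y,140); q=ori(p,L[2]+np.pi/2); ctrl.reach(p,q); s=st('over')
    if not .36<s['finger_gap']<.46: print('GRIP LOST?'); return
    f0=Fa()
    for z in list(range(60,26,-8))+list(range(26,14,-1)):
        ctrl.move_linear(T(x,y,z),feed=60); f=Fa(2)-f0
        if abs(f[2])>4 or np.hypot(f[0],f[1])>6: print('touch',z,np.round(f,1)); break
    st('down'); jaws.gripper_open(); ctrl.move_linear(T(x,y,150)); st('up')
E
python3 - <<'E'
from pick import *
place(78)
ps=packs(verb=True)
d=shot('top')
cv2.imwrite('pics/b0.png',cv2.resize(cv2.cvtColor(d['img'][90:260,170:430],cv2.COLOR_RGB2BGR),None,fx=3,fy=3))
E
```

```text
over t61.9 tcpL [-49.8  76.8] z139.8 F [-1.   0.2 -1.4] gap0.41 j7 0.87
touch 20 [-0.5 -2.4 11.6]
down t66.8 tcpL [-48.9  78.1] z21.3 F [ 0.7 -1.1  9.9] gap0.41 j7 0.80
up t68.3 tcpL [-50.5  77.6] z149.0 F [ 0.1 -0.4  0.6] gap1.00 j7 0.88
top place 0.59 [705.7 -40.5]
top place 0.56 [ 454.9 -262.3]
side place 0.82 [ 433.1 -257.4]
side place 0.68 [571.  150.9]
mask [ 440.2 -257.2] yaw -2.47 0.81 [102.  41.]
```

View pics/b0.png

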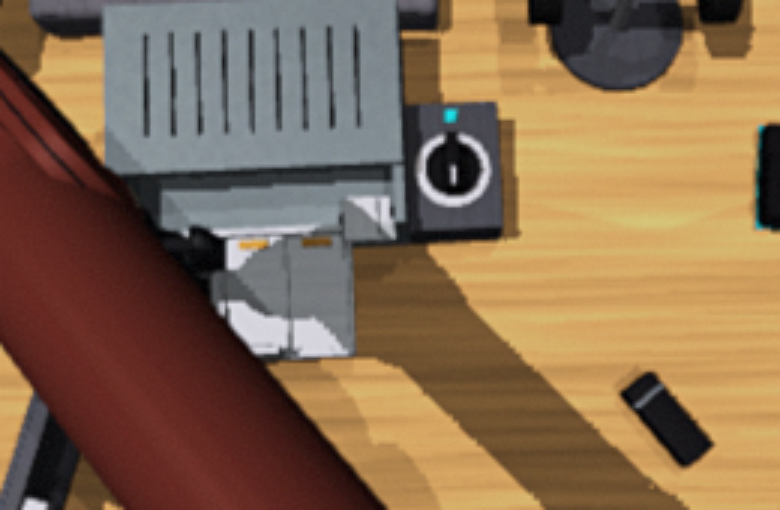

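Placement contact came at the expected height and bays 1 and 2 are clear at (258,300) and (320,300). The second pack goes into bay 2.

Run:
```python
from pick import *
ctrl.move_linear(T(-100,-60,170)); 
ps=packs(verb=False); print(ps)
c,a,_,_=min(ps,key=lambda p:np.hypot(*(p[0]-[440,-257])))
g,z=pick(c,a)
if .36<g<.46: place(-48)
p=np.array([440,-330,200.]); ctrl.reach(p,ori(p,0.))
d=shot('top'); b=shot('side')
A=cv2.resize(d['img'][120:250,180:340],None,fx=2.5,fy=2.5,interpolation=cv2.INTER_CUBIC); B=cv2.resize(b['img'][180:310,200:360],None,fx=2.5,fy=2.5,interpolation=cv2.INTER_CUBIC)
cv2.imwrite('pics/both.png',cv2.cvtColor(np.hstack([A,B]),cv2.COLOR_RGB2BGR))
for c,k in(('top',d),('side',b)):
    for o in finder.place_of('pack0',c):
        if o['conf']>.3: print(c,round(o['conf'],2),np.round(toL(back(k,o['location'],72)),1))
st()
```

```text
[(array([ 440.31374425, -257.95115894]), np.float64(-2.470198294268773), 0.56, (102.0975341796875, 41.025081634521484))]
at t74.4 tcpL [-192.7 -391.2] z-33.2 F [ 0.4  0.1 -0.2] gap1.00 j7 -0.68
closed t74.9 tcpL [-192.3 -391.5] z-32.7 F [-0.7  0.1  3.2] gap0.41 j7 -0.68
ff 60.74700951576233
lifted t76.7 tcpL [-192.9 -391.1] z160.3 F [ 0.8 -0.5 -2.6] gap0.41 j7 -0.52
over t78.1 tcpL [-50.  -49.3] z139.7 F [ 0.1 -1.  -1.7] gap0.41 j7 1.08
touch 20 [-0.1 -0.8 10.6]
down t83.0 tcpL [-48.8 -47.9] z21.2 F [ 0.3 -1.2  8.5] gap0.41 j7 0.99
up t84.5 tcpL [-50.6 -48.3] z149.0 F [-0.5 -0.5 -0.7] gap1.00 j7 1.09
top 0.62 [-42.   64.7]
top 0.57 [-43.  -61.1]
side 0.9 [-46.8  72.4]
side 0.9 [-46.9 -46.1]
 t86.3 tcpL [-194.6 -462.4] z200.0 F [ 0.4  0.4 -0.3] gap1.00 j7 0.37
```

View pics/both.png

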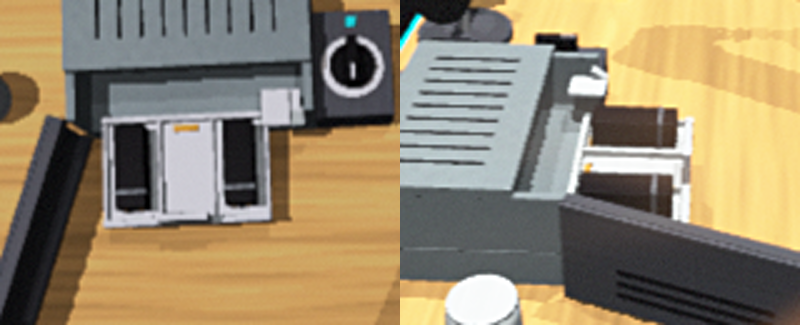

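Both packs lie flat in the outer bays, at about (130,165) and (240,165) in the top crop. Now I'll close the tray.

Run:
```python
from h import *
jaws.close(20)
p=TZ(-150,15,210); q=ori(p,L[2]+np.pi/2); ctrl.reach(p,q)
ctrl.move_linear(TZ(-150,15,90)); f0=Fa()
for x in range(-144,8,4):
    ctrl.move_linear(TZ(x,15,90),feed=60); f=F()-f0
    if x%20==0: print(x,np.round(f,1))
    if abs(f[0])>9: print('stop',x,np.round(f,1)); break
st(); ctrl.move_linear(TZ(-60,15,90)); ctrl.move_linear(TZ(-60,15,210))
```

```text
-140 [-0.6 -1.1 -0. ]
-120 [ 0.3 -0.6  0.2]
-100 [-0.6 -1.  -0.7]
-80 [-0.6  0.2 -1.2]
-60 [-0.4  0.2 -0.7]
-40 [-0.4 -0.4 -0.4]
-20 [-0.4 -0.3 -0.9]
0 [-1.2 -0.5 -0.8]
stop 4 [-17.7  -3.7   8.8]
 t99.4 tcpL [ 0.3 15.1] z50.6 F [-17.3  -3.5   9.4] gap0.00 j7 0.90
```

```bash
cat > door.py <<'E'
from h import *
def P(th,r=255,d=-32): return 140*np.array([0,1])+r*np.array([-np.sin(th),-np.cos(th)])+d*np.array([np.cos(th),-np.sin(th)])
p=TZ(*P(1.91,d=-75),210); q=ori(p,L[2]+np.pi/2); ctrl.reach(p,q)
ctrl.move_linear(TZ(*P(1.91,d=-75),90)); f0=Fa()
ctrl.move_linear(TZ(*P(1.91,d=-45),90),feed=60)
bad=False
for th in np.arange(1.9,.12,-.08):
    ctrl.move_linear(TZ(*P(th),90),feed=100); f=F()-f0
    if np.abs(f).max()>9: print('stop',th,np.round(f,1)); bad=True; break
st(th)
if not bad:
  for th in np.arange(.11,-.06,-.006):
    ctrl.move_linear(TZ(*P(th),90),feed=40); f=Fa(3)-f0; print(round(th,3),np.round(f,1))
    if np.abs(f).max()>20: break
  st()
E
python3 door.py
```

```text
0.13999999999999835 t112.0 tcpL [ -67.6 -107.7] z50.9 F [-0.9  1.3 -0.1] gap-0.00 j7 1.15
0.11 [ 0.2  0.3 -0.4]
0.104 [-0.2 -0.3  0.1]
0.098 [-3.5 -0.5  2. ]
0.092 [-4.5  0.3  3.2]
0.086 [-5.3  1.   3.3]
0.08 [-5.9  1.2  3.8]
0.074 [-6.9  1.3  4.3]
0.068 [-5.6  1.   3.4]
0.062 [-3.1  1.9  0.8]
0.056 [ 0.2 -0.   0. ]
0.05 [ 0.3 -0.  -0.3]
0.044 [-1.1 -0.5  0.6]
0.038 [0.1 0.  0.3]
0.032 [ 0.5 -0.3  0. ]
0.026 [ 0.2 -0.2  0.4]
0.02 [-0.3 -0.5  0.2]
0.014 [ 0.1 -0.2 -0.5]
0.008 [ 0.4 -0.3 -0.3]
0.002 [ 0.4 -0.2  0.2]
-0.004 [ 0.5  0.  -0.1]
-0.01 [ 0.5 -0.1 -0.2]
-0.016 [-7.2 -0.7  4.9]
-0.022 [-14.9  -1.2  10.1]
-0.028 [-23.   -1.4  15.3]
 t119.3 tcpL [ -29.7 -115.5] z50.4 F [-22.6  -0.5  14.9] gap0.00 j7 1.15
```

Run:
```python
from h import *
ctrl.move_linear(TZ(-75,-115,90)); ctrl.move_linear(TZ(-75,-115,210))
p=np.array([440,-330,180.]); ctrl.reach(p,ori(p,0.)); jaws.gripper_open()
d=shot('top'); b=shot('side')
for c,k in(('top',d),('side',b)):
    for n,z in(('knob_grip',102),('door_edge',126),('door_hinge',126),('tray_tab',106)):
        for o in finder.place_of(n,c)[:2]: print(c,n,round(o['conf'],2),np.round(toL(back(k,o['location'],z)),1))
A=np.ascontiguousarray(cv2.resize(d['img'][110:190,195:345],None,fx=5,fy=5,interpolation=cv2.INTER_CUBIC))
for p in [(65,-187,112),(38,-187,112),(92,-187,112),(65,-187,102)]:
    q=(proj(d,T(*p))-[195,110])*5+2; cv2.circle(A,tuple(int(v) for v in q),3,(255,0,0),1)
cv2.imwrite('pics/knob.png',cv2.cvtColor(A,cv2.COLOR_RGB2BGR)); st()
```

```text
top knob_grip 0.75 [  65.2 -182.3]
top door_edge 0.94 [   1.7 -140.5]
top door_hinge 0.8 [  7.9 143.1]
top door_hinge 0.53 [68.5 -1.6]
side knob_grip 0.54 [  66.3 -190.2]
side knob_grip 0.47 [ 72.6 113.3]
side door_edge 0.94 [   1.  -133.3]
side door_edge 0.6 [  57.6 -158.1]
side door_hinge 0.74 [  1.  151.3]
side tray_tab 0.74 [ 22.8 -10.6]
 t123.4 tcpL [-195.2 -463.4] z180.0 F [ 0.1  0.4 -0. ] gap1.00 j7 0.38
```

View pics/knob.png

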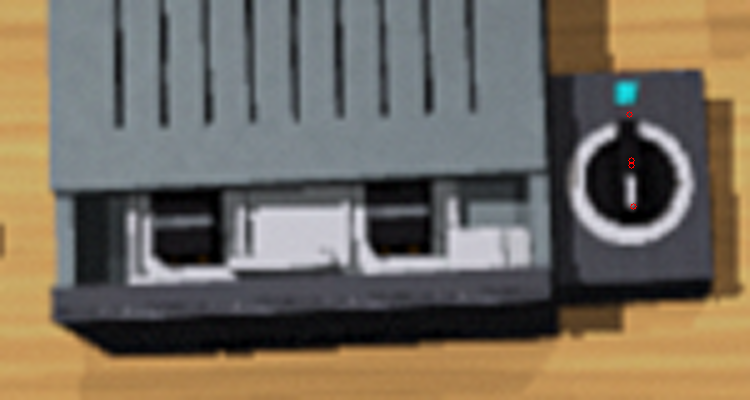

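The door sits where it was at the start, with the packs seen inside the tray (crop (185,230) and (400,215)). The knob bar is at rest where predicted. An open gripper wouldn't fit beside the roof, so I'll turn the bar by pushing its near end with shut fingers.

```bash
cat > knob.py <<'E'
from h import *
jaws.close(20)
A=np.array([65,-187.])
def pos(th,h=14.5,rho=21):
    u=np.array([-np.cos(th),np.sin(th)]); t=np.array([np.sin(th),np.cos(th)]); return A+rho*u-(7+h)*t
# half-turn choice: feasible at both ends of the turn
best=None
for off in (0,np.pi):
    qs=[inverse_kinematics(TZ(*pos(th),90),down(L[2]+np.pi/2-th+off)) for th in (0,.65,1.4)]
    print(off,[None if k is None else np.round(k[4:],2) for k in qs])
    if all(k is not None for k in qs):
        m=max(abs(k[6]) for k in qs)
        if best is None or m<best[0]: best=(m,off)
off=best[1]; Q=lambda th:down(L[2]+np.pi/2-th+off)
p0=pos(0,h=28)
ctrl.reach(TZ(*p0,210),Q(0)); f0=Fa()
for z in (130,105,96,90):
    ctrl.move_linear(TZ(*p0,z),feed=80); f=Fa(3)-f0
    if np.abs(f).max()>4: raise SystemExit(f'touch {z} {f}')
ctrl.move_linear(TZ(*pos(0,h=18),90),feed=40); st()
for th in np.arange(0,1.62,.05):
    ctrl.move_linear(TZ(*pos(th),90),rot=Q(th),feed=40); f=Fa(3)-f0; print(round(th,2),np.round(f,1))
    if np.hypot(f[0],f[1])>14: break
st(); ctrl.wait(.3); d=shot('side','kturn'); e=shot('top')
E
python3 knob.py
```

```text
0 [array([0.68, 1.29, 1.19]), array([0.62, 1.26, 0.55]), array([ 0.57,  1.24, -0.2 ])]
3.141592653589793 [array([ 0.4 ,  1.18, -1.77]), array([ 0.34,  1.15, -2.41]), array([-0.79,  1.28, -2.39])]
 t128.2 tcpL [  44.1 -211.4] z51.2 F [-0.2 -0.4 -0.3] gap0.00 j7 1.19
0.0 [-0.2  1.  -0.2]
0.05 [ 0.1  0.5 -0.2]
0.1 [ 0.2  0.4 -0.3]
0.15 [-0.3 -1.1 -0. ]
0.2 [-1.2 -1.  -0.6]
0.25 [-1.1 -1.5 -0.2]
0.3 [-1.6 -1.5 -0.7]
0.35 [-1.4 -1.3 -0.8]
0.4 [-2.1 -1.4 -0.8]
0.45 [-1.8 -1.2 -1. ]
0.5 [-1.7 -1.6 -0.8]
0.55 [-2.1 -1.6 -0.6]
0.6 [-1.9 -1.9 -0.9]
0.65 [-2.4 -2.2 -1. ]
0.7 [-2.3 -2.  -0.5]
0.75 [-2.9 -2.4 -0.5]
0.8 [-2.9 -1.9 -0.3]
0.85 [-4.1 -2.6 -0.2]
0.9 [-4.1 -2.8  0.6]
0.95 [-4.7 -3.4  0.3]
1.0 [-5.6 -3.2  0.8]
1.05 [-5.3 -3.1  0.7]
1.1 [-5.7 -3.4  1.5]
1.15 [-5.7 -3.9  1.3]
1.2 [-7.8 -5.2  2.4]
1.25 [-12.3  -5.9   6. ]
1.3 [-17.3  -8.7   9.4]
 t136.3 tcpL [  35.8 -174.9] z50.6 F [-16.6  -9.7   8.8] gap0.00 j7 -0.06
```

The force rose sharply at the stop (1.2–1.3 rad). I'll release and check.

Run:
```python
from h import *
A=np.array([65,-187.])
def pos(th,h=14.5,rho=21):
    u=np.array([-np.cos(th),np.sin(th)]); t=np.array([np.sin(th),np.cos(th)]); return A+rho*u-(7+h)*t
ctrl.move_linear(TZ(*pos(1.2,h=20),90),feed=60); ctrl.move_linear(TZ(10,-215,90),feed=60); ctrl.move_linear(TZ(0,-215,210))
p=np.array([440,-330,180.]); ctrl.reach(p,ori(p,0.)); st()
d=shot('top'); b=shot('side')
A1=cv2.resize(d['img'][100:240,140:500],None,fx=2,fy=2,interpolation=cv2.INTER_CUBIC); B=cv2.resize(b['img'][150:300,180:540],None,fx=2,fy=2,interpolation=cv2.INTER_CUBIC)
cv2.imwrite('pics/end.png',cv2.cvtColor(np.vstack([A1,B]),cv2.COLOR_RGB2BGR))
```

```text
t140.1 tcpL [-194.2 -462.1] z180.0 F [-0.9  0.8 -0.5] gap-0.00 j7 0.39
```

View pics/end.png

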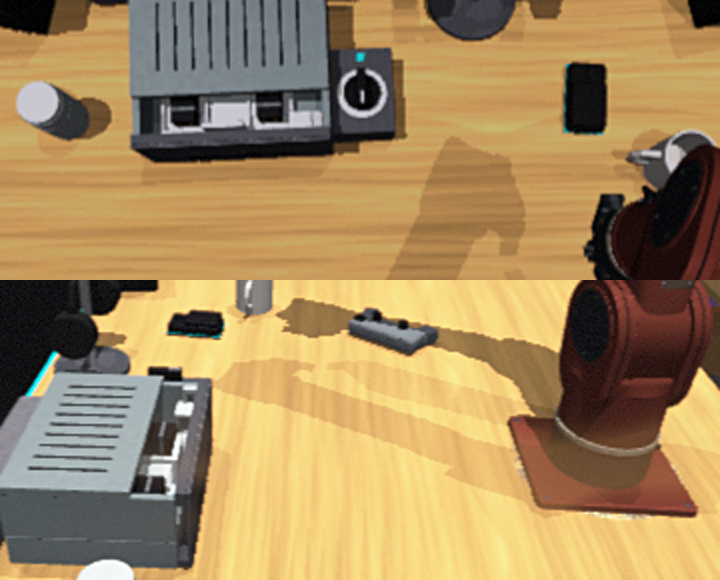

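The final picture shows the door shut, both packs in the tray, the knob back at rest at (362,90), and the bystanders in place. I'm handing the job in.

```bash
python3 -c "
from h import *
print(ctrl.job_done())"
```

```text
the job is handed in; nothing more can be done
None
```

I handed the job in at about 140 s: both packs present are in bays 0 and 2, the tray is home, the door is pushed shut past the catch (not pull-tested), and the knob was turned to its stop and sprang back; the verdict was not shown to me.

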